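Find the loose extraction-box cover and push it open

TASK

One of the four identical covers on the grey extraction box is not fastened. With the fingertips, press down on the front edge of each cover in turn until you find the one that rocks, then push that cover back by its ridge, away from the robot, as far as it will go, so that its opening is clear. Lift nothing, leave the things round about where they are, and finish clear of everything.

Things in the scene. Friction and masses are not known exactly. Their poses are not given: they have to be found in the camera images.
- box: low grey dust-extraction box, fixed, 416 mm long (its y, left-right), 150 mm deep (its x, pointing away from the robot), top 40 mm above the desk; origin at the centre of its underside. Four bays at 74 mm pitch are closed by identical aluminium covers, three fastened rigidly, one (any) loose; flat ledges beyond at both ends.
- slot_1 (a point): Leftmost cover: fixed point on its upper face when closed, mid-width, 12 mm behind its front edge (where to press); axes as the box. All covers: plate 80 mm (x) by 58 mm (y), 5 mm thick, upper face 53 mm above the desk. On each stands a short push ridge 18 mm wide, mid-width (y), 10 mm thick (x), 12 mm high above the plate (top 65 mm above the desk); its front face is 48 mm behind this point (+x).
- slot_2 (a point): Second-from-left cover: fixed point on its upper face when closed, mid-width, 12 mm behind its front edge (where to press); axes as the box. Ridge front face 48 mm behind it (+x). Partitions between the covers stand 2 mm higher than the plates.
- slot_3 (a point): Third-from-left cover: fixed point on its upper face when closed, mid-width, 12 mm behind its front edge (where to press); axes as the box. Ridge front face 48 mm behind it (+x).
- slot_4 (a point): Rightmost cover: fixed point on its upper face when closed, mid-width, 12 mm behind its front edge (where to press); axes as the box. Ridge front face 48 mm behind it (+x).
- cover_rock (a joint): tilt of the loose cover, rad, whichever bay it is in: 0 level, positive with its front edge down, stops at +-0.14. It turns about a cross axis 38 mm behind its slot point and springs back level; about 3 N straight down at the slot point brings it to its stop, 5 mm down there. Fastened covers do not give at all.
- cover_slide (a joint): how far the loose cover has been pushed back along the box's +x (away from the robot), m: 0 closed, 0.062 at its rear stop with the opening clear. It slides on runners against about 2 N of friction and stays where it is left.
- cover_lift (a joint): how far the loose cover has been lifted straight up off its runners, m: 0 resting on them.
- pot: small screw-top pot with a blue lid, 41 mm wide, 36 mm high, on the ledge at the left end of the box; loose, to be left alone; origin at the centre of its underside.
- tape: roll of masking tape, 48 mm wide, 12 mm high, lying flat on the ledge at the right end of the box; loose, to be left alone; origin at the centre of its underside.
- mug: mug with dots, 82 mm wide, 91 mm high, on the desk to the left in front of the box; loose, to be left alone; origin at the centre of its underside.
- jar: white screw-top pot, 69 mm wide, 50 mm high, on the desk to the right in front of the box; loose, to be left alone; origin at the centre of its underside.

How it is judged (in metres and radians):
On the way, in this order (a step that is already met when the one before it is completed fails the run):
1. the loose cover is pressed so that it rocks (more than 0.06 rad) while still closed (slid less than 12 mm) ((value of joint cover_rock above 0.06 rad or value of joint cover_rock below -0.06 rad) and value of joint cover_slide below 0.012 m), for 0.05 s.
2. the loose cover is pushed back until its opening is clear (value of joint cover_slide above 0.055 m), for 0.1 s.
At the end, for the whole second after the job is handed in: The loose cover stands pushed back at least 55 mm of its 62 mm travel, at rest, level within 0.04 rad and resting on its runners (within 4 mm) (value of joint cover_slide above 0.055 m and value of joint cover_rock between -0.04 and 0.04 rad and value of joint cover_lift below 0.004 m and velocity of joint cover_slide between -0.01 and 0.01 m/s); the robot touches nothing.
It fails at once if the cover is lifted more than 8 mm off its runners (value of joint cover_lift above 0.008 m).
It fails at once if a bystander is moved more than 20 mm or lifted (distance of any of pot, tape, mug, jar from where it was at the start of the episode above 0.02 m).
It also fails if it takes over 45 s, if anything falls off the work surface, if the arm or the gripper's body presses on something with over 40 N, if the wrist force passes 120 N, or if a joint passes its speed limit or range.

ROBOT

A 6-joint arm with a two-finger parallel gripper is mounted at the origin on the work surface; the furniture and walls round the work are solid. World frame = base frame: x ahead of the robot, y to its left, z up, the work surface at z = 0. Lengths are in mm, angles in rad, forces in N, time in s.
With the tool pointing down it reaches from about 350 to 875 mm from the base axis. Payload 4.2 kg.
Tool frame: the origin (TCP) lies between the finger pads; the fingertips stand 14 mm ahead of it and the grasp point (between the pads) lies 5 mm behind it; z points along the fingers, y is the line along which they close (so a half turn about z gives the same grasp; the last joint's range is limited). The gripper opens to 85 mm and grips with 20 to 120 N. Pads are 22 mm wide; open, the fingers measure 114 mm over their backs; the gripper's body (76 mm by 85 mm) begins 54 mm behind the grasp point. The pads swing forward as they close: fully open they stand 13 mm farther back than shut.
Start: joints at [0.259, 0.385, 0.008, 0, -1.194, -0.259], TCP at [624.979, 0.025, 245.312] pointing down, gripper open.
Joint ranges: [-3.14, 3.14], [-1.21, 2.06], [-1.07, 1.41], [-3.16, 2.05], [-2.99, -0.16], [-3.1, 3.1]. Speed limits (rad/s): [2.79, 2.79, 3.14, 3.14, 3.14, 3.14].

INTERFACE

Orientations are given as a unit quaternion [x, y, z, w].
In Python, from bench import * gives the robot as it stands.
- The arm moves only by the tool carry_out, never from a script. Its argument "motion" is a list of rows, each a list of 7 numbers: the turn, a rotation vector about the tool's x, y, z in rad, then the shift along the tool's x, y, z in mm, then the opening, from -1 (shut) to 1 (fully open), so that 0 is half open. A call has 1 to 5 rows; each row is the pose to reach, as a shift and turn from the pose commanded when the call began, along the tool's axes at that moment; what a row does not reach only later rows make up. A row lasts 1/8 s, in which the tool goes at most 62.5 mm and 10.7 degrees, less where a joint would pass 70% of its speed; a pose out of reach is approached as far as the arm can. A call with a gripper value outside its range is refused whole. The fingers move at their own pace and stop on an object; the grip force is fixed at half the most. Time passes only in rows, so rows that repeat a pose let the fingers close. It gives the time, the measured TCP pose, the force, the opening and the grip force at its end, in the units of the state.
- read_state(): the state, without advancing time (a new reading comes with each control period).
- get_image(name): name is "scene" or "side" or "wrist"; returns a dict with "color" (400x640x3 uint8, blue, green, red), "mtx" (3x3 intrinsics, pixels), "position" and "orientation" of the camera in the world. Camera axes: x right, y down, z forward; pixel columns grow to the right and rows downward; lengths in mm; the calibration is good to about 2 mm. A picture is of the moment at which its call begins. There is no depth.
- job_done(): hands the job in; it is judged then, once.
The state is a dict: "clock": time; "joints": joint angles; "joint_vel": joint speeds; "joint_efforts": joint torques, N m; "position": TCP position; "ee_rot": TCP orientation; "contact_force": force on the tool from outside, world axes, zero at the start; "wrist_torque": the same for the moment, N m; "gripper_width": finger opening in mm; "grasp_force": force on a finger pad.
Only numpy, scipy, OpenCV 4.12 (cv2) and the standard library are available. Lean on these libraries where they do the work, as an engineer would, in place of code of your own. Each camera call takes 0.05 s, during which the arm holds its last target. There are 200 camera calls.

## Working session

There is one attempt and no reset: what is moved stays moved. The work goes in short steps, Python scripts to look and compute and a tool call to move; the robot and the scene stay as the last step left them, time stands still between calls to the robot, and variables do not carry over. Pictures are saved under pics/ and viewed, at most 10 in all, crops included, and the job is handed in when it is done.

Besides the shell and the picture viewer there is one more tool, called after "Call:" in YAML: its name, and indented under it one key for each argument. carry_out: Moves the arm, as the interface text tells. Its arguments: {"type":"object","properties":{"motion":{"type":"array"}},"required":["motion"]}

```bash
mkdir -p pics; python3 - <<'E'
from bench import *
import cv2
s=read_state();print(s)
for n in("scene","wrist"):
    d=get_image(n);cv2.imwrite(f"pics/{n}0.png",d["color"]);print(n,d["mtx"],d["position"],d["orientation"])
E
```

```text
{'clock': 0.0, 'joints': array([ 2.58585384e-01,  3.85553554e-01,  6.59552074e-03, -4.99607837e-04,
       -1.19396284e+00, -2.58622798e-01]), 'joint_vel': array([ 0.00021208, -0.0016657 ,  0.00080846,  0.00046293,  0.00027687,
        0.00042861]), 'joint_efforts': array([-9.55001960e-04, -3.92286408e+01,  1.88399577e+01,  4.18616563e+00,
       -4.72148502e-03,  8.27910434e-07]), 'position': array([6.24442807e+02, 1.04445125e-02, 2.44211395e+02]), 'ee_rot': array([-0.70702796,  0.70718476,  0.00073477, -0.00080152]), 'contact_force': array([0.46406798, 0.24736349, 0.48645722]), 'wrist_torque': array([-0.0277361 , -0.01158739, -0.00079164]), 'grasp_force': 0.0, 'gripper_width': 85.2983492470718}
scene [[382.64361738   0.         318.82360906]
 [  0.         382.64361738 204.88777454]
 [  0.           0.           1.        ]] [ 339.9826194  -558.70948216  627.50741778] [ 0.91256148 -0.05801962  0.01765931 -0.40441737]
wrist [[286.96229934   0.         316.50662223]
 [  0.         286.96229934 204.3789409 ]
 [  0.           0.           1.        ]] [625.05844285 -77.62621825 372.29524807] [ 5.22914028e-04  9.87806926e-01  1.55679892e-01 -9.86992747e-04]
```

View pics/scene0.png

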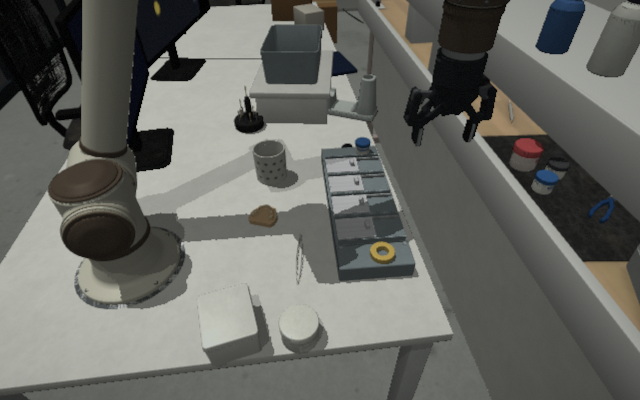

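View pics/wrist0.png

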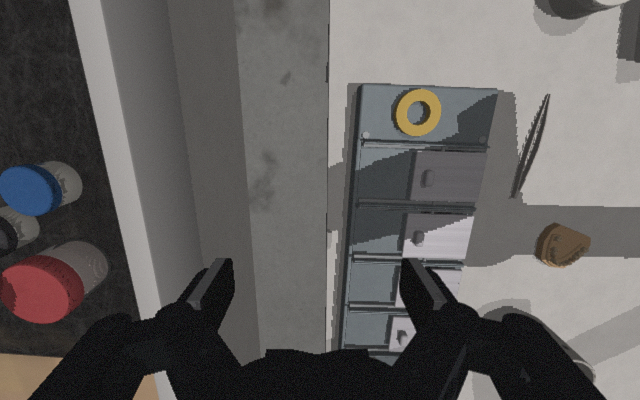

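The scene view shows the box at about (330–410, 150–275), with the pot at (362,146), tape at (383,252) and mug at (269,162). In the wrist view the box's right-hand end has corners (362,85) and (497,89), and the ridges are near (428,179), (420,238) and (402,335). Next I'll cast these onto their planes.

```bash
cat > h.py <<'E'
import numpy as np
from scipy.spatial.transform import Rotation as R
def cast(cam,px,z):
    K,p,q=cam
    r=R.from_quat(q).as_matrix()@np.linalg.inv(K)@np.array([px[0],px[1],1.])
    p=np.asarray(p);return (p+r*(z-p[2])/r[2]).round(1)
W0=(np.array([[286.962,0,316.507],[0,286.962,204.379],[0,0,1]]),[625.06,-77.63,372.3],[5.229e-4,.987807,.15568,-9.87e-4])
S0=(np.array([[382.644,0,318.824],[0,382.644,204.888],[0,0,1]]),[339.98,-558.71,627.51],[.91256,-.05802,.01766,-.40442])
E
python3 - <<'E'
from h import *
import cv2
for n,p,z in [("cornRear",(362,85),40),("cornFront",(497,89),40),("ridge4",(428,179),65),("ridge3",(420,238),65),("ridge1?",(403,335),65),("c4front-r",(488,152),53),("c4front-l",(486,202),53),("c3fr",(474,214),53),("c3fl",(468,262),53),("tape",(418,112),52)]: print("w",n,cast(W0,p,z))
for n,p,z in [("frontR",(340,276),40),("rearR",(412,266),40),("frontL",(322,151),40),("tape",(383,252),52),("pot",(362,142),76),("r4",(367,225),65),("r3",(362,200),65),("r2",(357,180),65),("r1",(352,162),65)]: print("s",n,cast(S0,p,z))
a=cv2.imread("pics/scene0.png")[130:290,300:430];cv2.imwrite("pics/sc.png",cv2.resize(a,None,fx=3.7,fy=3.7,interpolation=2)[:600])
a=cv2.imread("pics/wrist0.png")[70:370,330:530];cv2.imwrite("pics/wc.png",cv2.resize(a,None,fx=2,fy=2,interpolation=2))
E
```

```text
w cornRear [ 575.5 -104.8   40. ]
w cornFront [ 429.7 -100.7   40. ]
w ridge4 [502.4  -7.3  65. ]
w ridge3 [503.4  63.2  65. ]
w ridge1? [510.4 203.1  65. ]
w c4front-r [434.8 -35.   53. ]
w c4front-l [426.5  22.9  53. ]
w c3fr [438.1  37.8  53. ]
w c3fl [434.8 101.7  53. ]
w tape [516.5 -77.2  52. ]
s frontR [ 424.8 -119.8   40. ]
s rearR [ 566.6 -114.5   40. ]
s frontL [443.7 298.4  40. ]
s tape [516.1 -82.4  52. ]
s pot [545.9 272.1  76. ]
s r4 [497.2 -17.6  65. ]
s r3 [502.8  60.1  65. ]
s r2 [505.6 131.3  65. ]
s r1 [507.1 203.6  65. ]
```

View pics/sc.png

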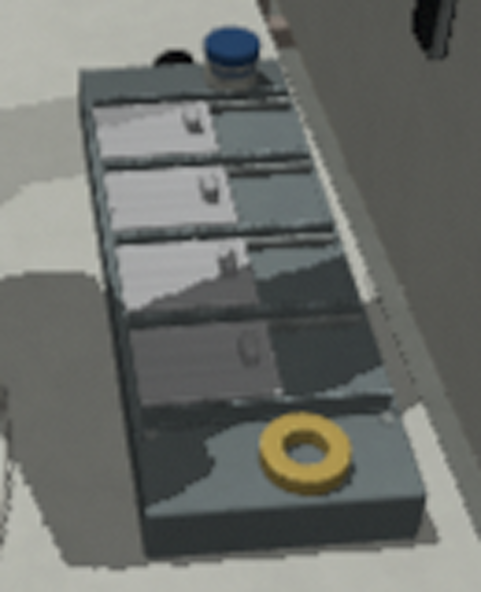

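View pics/wc.png

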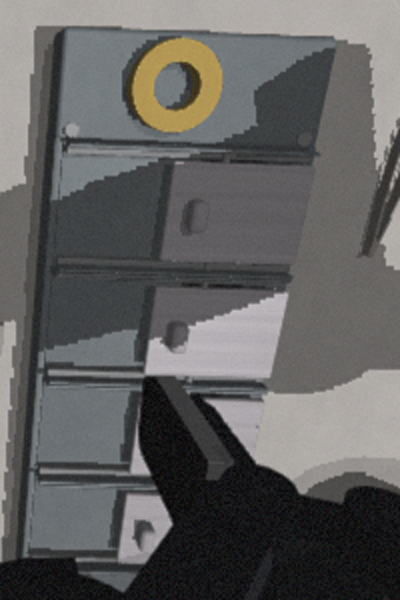

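Ridges 4 and 3 come out at about (502,-9) and (503,62), and ridge 1 at about (510,203). The box front edge runs from (430,-101) to (444,298), so yaw is about -0.04. I'll shut the fingers and go over the covers for a close look.

Call:
carry_out:
  motion:
    - [0,0,0.04,-50,60,0,-1]
    - [0,0,0.04,-90,110,0,-1]
    - [0,0,0.04,-130,150,0,-1]
    - [0,0,0.04,-150,174,0,-1]
    - [0,0,0.04,-150,174,0,-1]

```text
clock: 0.72
position: [449.0, 151.2, 245.5]
ee_rot: [-0.694, 0.72, 0.0, 0.0]
contact_force: [0.7, 0.5, 0.4]
gripper_width: -0.3
grasp_force: 0.0
```

```bash
python3 - <<'E'
from bench import *
import cv2,json
for n in("wrist","side"):
    d=get_image(n);cv2.imwrite(f"pics/{n}1.png",d["color"]);print(n,d["mtx"].tolist(),d["position"].tolist(),d["orientation"].tolist())
s=read_state();print(s["clock"],s["position"],s["ee_rot"],s["gripper_width"],s["contact_force"])
E
```

```text
wrist [[286.96229934115746, 0.0, 316.5066222271012], [0.0, 286.96229934115746, 204.3789408973795], [0.0, 0.0, 1.0]] [446.5526008694004, 73.57890101606634, 373.4944809254608] [0.018014562152191535, 0.9876033952216403, 0.15590865193188064, 0.0027388957513641]
side [[393.47041403754037, 0.0, 324.6321427581721], [0.0, 393.47041403754037, 194.810878827853], [0.0, 0.0, 1.0]] [243.75315186573792, 867.8275764648334, 462.6326377124315] [-0.09130657247658189, 0.8451111381308152, -0.5248025527651692, 0.045083862312126945]
0.825 [450.82920508 150.26917755 245.37056843] [-6.93230799e-01  7.20715654e-01 -4.29098998e-05  5.91857408e-05] -0.2529959349740002 [ 0.96792863  0.17707305 -0.96511611]
```

View pics/wrist1.png

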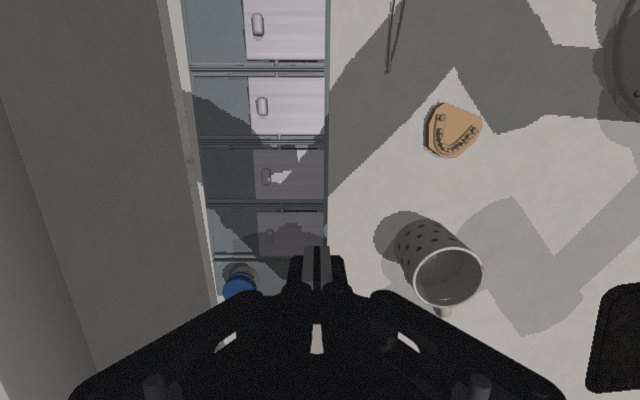

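View pics/side1.png

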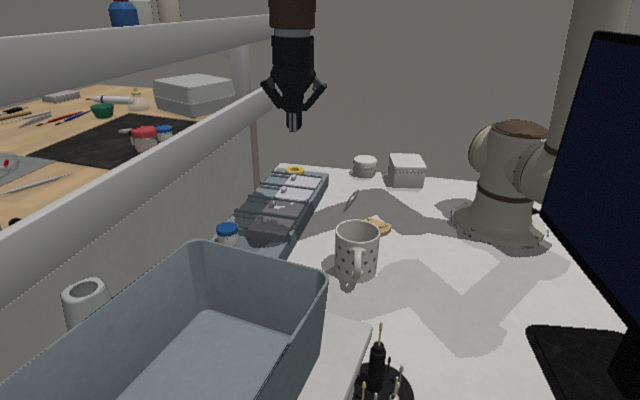

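The close view puts the ridge tops at r4 (257,22), r3 (262,105), r2 (266,177) and r1 (269,236), with cover front edges at column ~325. The side view shows a wall and rail only behind the box, beyond x≈600. The fingers are shut.

```bash
python3 - <<'E'
from h import *
W=(W0[0],[446.55,73.58,373.49],[.0180146,.9876034,.1559087,.0027389])
for n,p,z in [("r4",(257,22),65),("r3",(262,104),65),("r2",(266,176),65),("r1",(269,236),65),("c4f",(325,25),53),("c3f",(325,106),53),("c2f",(325,177),53),("c1f",(325,233),53),("rear4",(188,66),42),("rear1",(216,255),42),("part43",(300,70),55),("part32",(300,141),55),("part21",(300,203),55),("pot",(240,290),76),("walltop",(205,180),0)]: print(n,cast(W,p,z))
for p in [(351.9,160.5),(356.5,180),(363.5,199),(367.6,222.4)]: print(cast(S0,p,65))
E
```

```text
r4 [499.3  -8.2  65. ]
r3 [501.5  64.4  65. ]
r2 [504.2 138.7  65. ]
r1 [507.2 210.3  65. ]
c4f [435.3  -6.4  53. ]
c3f [437.3  68.4  53. ]
c2f [439.4 144.9  53. ]
c1f [441.3 214.1  53. ]
rear4 [579.7  23.3  42. ]
rear1 [582.2 244.6  42. ]
part43 [461.7  33.   55. ]
part32 [465.6 103.5  55. ]
part21 [469.4 174.3  55. ]
pot [546.2 275.   76. ]
walltop [598.  154.9   0. ]
[508.1 209.9  65. ]
[504.4 131.5  65. ]
[506.8  63.   65. ]
[500.1 -10.3  65. ]
```

Ridge pitch comes out near 73 mm (should be 74) and the front edges agree with ridge minus 65 mm. Slot points are therefore 4 (446.5,-7), 3 (449,67), 2 (452,140) and 1 (454.5,213). Slot 2 is the nearest, so I'll start there.

Call:
carry_out:
  motion:
    - [0,0,0,10,-1,50,-1]
    - [0,0,0,10,-1,105,-1]
    - [0,0,0,10,-1,150,-1]
    - [0,0,0,10,-1,168,-1]
    - [0,0,0,10,-1,168,-1]

```text
clock: 1.45
position: [451.4, 138.6, 75.5]
ee_rot: [-0.692, 0.722, 0.0, -0.002]
contact_force: [0.0, -0.8, 0.2]
gripper_width: 0.1
grasp_force: 0.0
```

Call:
carry_out:
  motion:
    - [0,0,0,0,0,6,-1]
    - [0,0,0,0,0,10,-1]
    - [0,0,0,0,0,13,-1]
    - [0,0,0,0,0,13,-1]

```text
clock: 1.95
position: [452.2, 140.2, 67.0]
ee_rot: [-0.693, 0.721, -0.001, 0.001]
contact_force: [-4.5, -1.2, 17.6]
gripper_width: -0.1
grasp_force: 8.6
```

Slot 2 is rigid: it stopped at z 67 with 17.6 N. Slot 3 next.

Call:
carry_out:
  motion:
    - [0,0,0,0,0,-22,-1]
    - [0,0,0,37,0,-22,-1]
    - [0,0,0,74,0,-22,-1]
    - [0,0,0,74,0,-13,-1]
    - [0,0,0,74,0,-7,-1]

```text
clock: 2.58
position: [448.9, 66.2, 71.2]
ee_rot: [-0.693, 0.721, -0.0, 0.0]
contact_force: [-0.7, 0.4, 0.3]
gripper_width: -0.0
grasp_force: 0.0
```

Call:
carry_out:
  motion:
    - [0,0,0,0,0,3,-1]
    - [0,0,0,0,0,7,-1]
    - [0,0,0,0,0,7,-1]

```text
clock: 2.95
position: [449.0, 66.8, 67.0]
ee_rot: [-0.694, 0.72, -0.0, -0.0]
contact_force: [-8.5, 0.2, 24.3]
gripper_width: -0.4
grasp_force: 12.6
```

Slot 3 is rigid too (24 N). On to slot 4.

Call:
carry_out:
  motion:
    - [0,0,0,0,0,-22,-1]
    - [0,0,0,37,0,-22,-1]
    - [0,0,0,74,0,-22,-1]
    - [0,0,0,74,0,-13,-1]
    - [0,0,0,74,0,-7,-1]

```text
clock: 3.58
position: [445.8, -7.4, 70.8]
ee_rot: [-0.693, 0.721, 0.0, -0.0]
contact_force: [0.1, -0.1, -1.0]
gripper_width: -0.0
grasp_force: 0.0
```

Call:
carry_out:
  motion:
    - [0,0,0,0,0,3,-1]
    - [0,0,0,0,0,7,-1]
    - [0,0,0,0,0,7,-1]

```text
clock: 3.95
position: [445.8, -7.3, 64.2]
ee_rot: [-0.693, 0.721, 0.0, 0.0]
contact_force: [-1.2, 1.5, 1.5]
gripper_width: -0.1
grasp_force: 0.9
```

Slot 4 gives: z 64.2 with only 1.5 N. I'll press slightly deeper to be sure.

Call:
carry_out:
  motion:
    - [0,0,0,0,0,1.5,-1]
    - [0,0,0,0,0,1.5,-1]

```text
clock: 4.2
position: [445.9, -7.6, 63.0]
ee_rot: [-0.693, 0.721, -0.0, 0.0]
contact_force: [-0.8, 2.9, 2.9]
gripper_width: 0.3
grasp_force: 1.3
```

The cover rocked about 4 mm at 3 N, so cover 4 is the loose one. Now I'll rise to tip height ~57 (above the plate, below the ridge top) and approach the ridge.

Call:
carry_out:
  motion:
    - [0,0,0,0,0,-8.5,-1]
    - [0,0,0,0,0,-8.5,-1]
    - [0,0,0,0,-15,-8.5,-1]
    - [0,0,0,0,-30,-8.5,-1]
    - [0,0,0,0,-36,-8.5,-1]

```text
clock: 4.82
position: [483.0, -9.4, 71.0]
ee_rot: [-0.693, 0.721, 0.0, -0.0]
contact_force: [-2.9, 1.9, 0.0]
gripper_width: 0.1
grasp_force: 0.9
```

Call:
carry_out:
  motion:
    - [0,0,0,0,-6,0,-1]
    - [0,0,0,0,-12,0,-1]
    - [0,0,0,0,-18,0,-1]
    - [0,0,0,0,-24,0,-1]
    - [0,0,0,0,-30,0,-1]

```text
clock: 5.45
position: [511.7, -10.6, 71.2]
ee_rot: [-0.693, 0.721, 0.0, -0.0]
contact_force: [-2.5, 1.3, -1.4]
gripper_width: -0.1
grasp_force: 0.9
```

The cover is sliding, at about 2.5 N. I'll continue towards the stop, expected at TCP x ≈ 544.

Call:
carry_out:
  motion:
    - [0,0,0,0,-6,0,-1]
    - [0,0,0,0,-12,0,-1]
    - [0,0,0,0,-18,0,-1]
    - [0,0,0,0,-24,0,-1]
    - [0,0,0,0,-28,0,-1]

```text
clock: 6.08
position: [540.0, -11.7, 71.3]
ee_rot: [-0.693, 0.721, -0.0, -0.0]
contact_force: [-3.3, -0.1, -0.0]
gripper_width: 0.1
grasp_force: 0.9
```

Call:
carry_out:
  motion:
    - [0,0,0,0,-2,0,-1]
    - [0,0,0,0,-4,0,-1]
    - [0,0,0,0,-5,0,-1]

```text
clock: 6.45
position: [544.6, -11.9, 71.3]
ee_rot: [-0.693, 0.721, 0.0, -0.0]
contact_force: [-2.5, 0.6, -1.8]
gripper_width: 0.1
grasp_force: 0.8
```

Not at the stop yet, so I'll keep pushing in small steps.

Call:
carry_out:
  motion:
    - [0,0,0,0,-2,0,-1]
    - [0,0,0,0,-3,0,-1]
    - [0,0,0,0,-3,0,-1]

```text
clock: 6.82
position: [546.0, -12.1, 70.8]
ee_rot: [-0.693, 0.721, 0.001, -0.001]
contact_force: [-4.9, 0.5, -0.9]
gripper_width: -0.2
grasp_force: 2.4
```

Call:
carry_out:
  motion:
    - [0,0,0,0,-2,0,-1]
    - [0,0,0,0,-3,0,-1]
    - [0,0,0,0,-3,0,-1]

```text
clock: 7.2
position: [547.0, -12.2, 70.1]
ee_rot: [-0.692, 0.721, 0.003, -0.003]
contact_force: [-8.3, 3.5, -0.7]
gripper_width: 0.0
grasp_force: 4.0
```

Force is rising while the position stalls, so the cover is at the rear stop. Next I'll back off, rise and look.

Call:
carry_out:
  motion:
    - [0,0,0,0,6,0,-1]
    - [0,0,0,0,20,0,-1]
    - [0,0,0,0,22,-40,-1]
    - [0,0,0,-20,40,-90,-1]
    - [0,0,0,-60,60,-140,-1]

```text
clock: 7.82
position: [494.4, 47.6, 210.1]
ee_rot: [-0.692, 0.722, -0.001, 0.001]
contact_force: [0.6, 1.0, -0.4]
gripper_width: -0.0
grasp_force: 0.0
```

Call:
carry_out:
  motion:
    - [0,0,0,-45,20,-20,-1]
    - [0,0,0,-80,40,-40,-1]
    - [0,0,0,-80,40,-40,-1]

```text
clock: 8.2
position: [457.9, 131.4, 250.5]
ee_rot: [-0.694, 0.72, -0.001, 0.004]
contact_force: [0.3, -0.2, 0.2]
gripper_width: 0.0
grasp_force: 0.0
```

```bash
python3 - <<'E'
from bench import *
from h import *
import cv2
d=get_image("wrist");cv2.imwrite("pics/w2.png",d["color"]);print(d["position"].tolist(),d["orientation"].tolist())
s=read_state();print(s["clock"],s["position"],s["contact_force"])
E
```

```text
[454.5191658322028, 53.26999219018909, 378.2603269002323] [0.017374496730543303, 0.987318520813014, 0.15768098034870742, 0.006080605169959574]
8.25 [457.58224906 130.1216644  249.19634749] [ 0.11383271  0.31733718 -0.98746805]
```

View pics/w2.png

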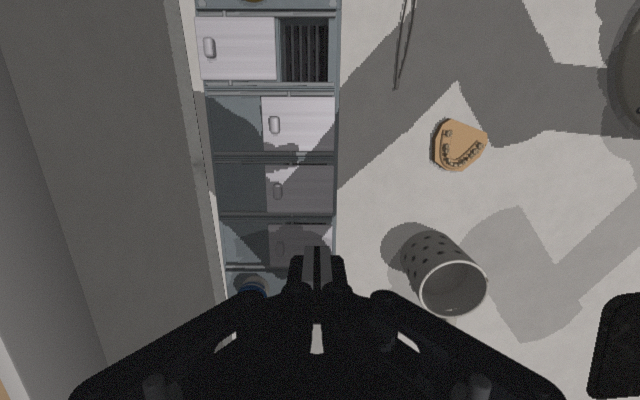

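Cover 4 stands pushed back, with its ridge at (209,47) against (274,124) for cover 3, roughly 62 mm or more further back. The grille of its opening shows clear at (305,52). The neighbouring covers, mug and pot are in place, and the gripper is clear.

```bash
python3 -c "
from bench import *
print(job_done())"
```

```text
the job is handed in; nothing more can be done
None
```

The loose cover was the rightmost (slot 4): it rocked under about 3 N, I pushed it back to its rear stop with the opening clear, and handed the job in with the arm clear; slots 2 and 3 were rigid, and I did not press slot 1 because the loose one was already found.

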